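Pin a shaft: turn it by feel until its hidden cross-hole lines up, then push the pin home

TASK

Take the red-headed pin from the wooden rack and stand it in the hole on top of the blue bracket, so that it rests on the shaft inside. Push the lever gently away from the robot to turn the shaft until you feel it catch, when the pin drops part way into the shaft's hidden cross-hole; then push the pin down until its red head sits flush on the bracket, and leave it there without forcing anything or disturbing the things around.

Things in the scene. Friction and masses are not known exactly. Their poses are not given: they have to be found in the camera images.
- bracket: blue shaft bracket bolted to the bench (it cannot move): base plate 110 x 100 x 8 mm, housing 60 x 56 mm, flat top 92 mm above the bench. Origin at the centre of the underside, z up; its y runs along the shaft, +y toward the lever; +x points away from the robot
- shaft_centre (a point): middle of the 28 mm steel shaft, inside the housing, 58 mm above the bench, axis along bracket y. Its 11.5 mm cross-hole lies here, unseen, at the start 0.45 to 0.70 rad short of upright; pushing the lever toward bracket +x turns it upright. The lever is clamped at a differing angle: the pin falls in with the lever anywhere from 0.3 rad before to 0.3 rad past upright
- guide_mouth (a point): centre of the round upright hole (11.4 mm diameter, 22 mm long) in the bracket's top face, 92 mm above the bench. A pin let into it rests on the shaft, tip 72 mm above the bench; when the cross-hole comes under it the pin falls 8 mm by its own weight, onto a stiff plug, and locks the shaft. It must not be pressed on the shaft or bracket with more than 25 N before it has fallen
- pin_seat (a point): where the pin's tip lies when it is home, 30 mm above the bench under the guide hole (head top then 110 mm above the bench). After its fall the pin must be pushed down 34 mm until its head meets the top face: mostly 5 to 8 N, at first up to about 15 N while it squares up the shaft; it must not be pressed on that face with more than 45 N
- lever: springy lever, on the shaft 88 mm to the bracket's +y side of the guide hole: 9 mm rod with a ball knob. Origin on the shaft axis, z up the rod, y along the shaft. It starts leaning 0.25 to 0.9 rad toward bracket -x, stays where left and turns with 1 to 2 N at the ball; once the pin locks the shaft the force rises about 0.5 N per mm at the ball. Never push it with more than 15 N
- lever_ball (a point): centre of the lever's black ball knob, 22 mm in diameter, 80 mm from the shaft axis
- pin: loose steel pin, 10 mm diameter, 62 mm long under a red head 22 mm in diameter and 18 mm tall (80 mm overall, 60 to 110 g), standing upright in the rack. Origin at the centre of its lower tip (3 mm chamfer), z up toward the head
- pin_head_top (a point): centre of the top of the red head, 80 mm above the pin's tip
- pin_rack: wooden rack fixed to the bench, 46 x 130 x 30 mm, origin at the centre of its underside, with a row of three holes 45 mm apart along its y axis; the pins stand in the two outer holes, tips 5 mm above the bench
- spare_pin: shorter pin with a black head (50 mm under an 18 mm head) in the rack; bystander, origin at its lower tip
- thread_lock_bottle: small red bottle with white nozzle, 27 x 27 x 82 mm; bystander, origin under its centre
- parts_cup: blue plastic cup of screws, 58 mm wide, 30 mm tall; bystander, origin under its centre
- tape_roll: roll of black tape, 62 mm wide, 19 mm tall; bystander, origin under its centre
There are look-alikes about, which are no part of the job. What is shaped like the pin but pink is not meant.

How it is judged:
By the outcome, as a careful person would: the job done as asked, in the order asked, and still so for the second after the job is handed in, with the robot touching nothing.
It also fails if it takes over 72 s, if anything falls off the work surface, if the arm or the gripper's body presses on something with over 40 N, if the wrist force passes 120 N, or if a joint passes its speed limit or range.

ROBOT

A 6-joint arm with a two-finger parallel gripper is mounted at the origin on a cart in front of the work surface, level with it; the furniture and walls round the work are solid. World frame = base frame: x ahead of the robot, y to its left, z up, the work surface at z = 0. Lengths are in m, angles in rad, forces in N, time in s.
With the tool pointing down it reaches from about 0.25 to 0.775 m from the base axis. Payload 4 kg.
Tool frame: the origin (TCP) lies between the finger pads; the fingertips stand 14 mm ahead of it and the grasp point (between the pads) lies 5 mm behind it; z points along the fingers, y is the line along which they close (so a half turn about z gives the same grasp; the last joint's range is limited). The gripper opens to 94 mm and grips with 3 to 60 N. Pads are 16 mm wide; open, the fingers measure 119 mm over their backs; the gripper's body (75 mm by 177 mm) begins 78 mm behind the grasp point.
Start: joints at [1.006, 0.087, 1.371, -0, 1.684, -0.103], TCP at [0.245, 0.492, 0.22] pointing down, gripper open.
Joint ranges: [-3.1, 3.1], [-0.76, 2.03], [0.27, 2.55], [-1.08, 4.22], [0.17, 2.65], [-2.57, 2.57]. Speed limits (rad/s): [2.79, 2.79, 3.14, 3.14, 3.14, 3.14].

INTERFACE

Orientations are given as [roll, pitch, yaw] about the fixed x, y, z axes, in that order (R = Rz(yaw) Ry(pitch) Rx(roll)).
In Python, from bench import robot, snapshot gives the robot as it stands.
- The arm moves only by the tool carry_out, never from a script. Its argument "motion" is text: rows parted by semicolons, each of 4 numbers parted by spaces: the shift along the tool's x, y, z each as a share of 0.15 m, from -1 to 1, then the turn about the tool's z as a share of 180 degrees, from -1 to 1. A call has exactly 8 rows; each row is the pose to reach, as a shift and turn from the pose commanded when the call began, along the tool's axes at that moment, turning the shorter way round; what a row does not reach only later rows make up. A row lasts 1/10 s, in which the tool goes at most 50 mm and 8.59 degrees, less where a joint would pass 70% of its speed; a pose out of reach is approached as far as the arm can. A call with a number of a shift or a turn outside -1 to 1 is refused whole. A call with a gripper value outside its range is refused whole. "grip" is the opening, from -1 (shut) to 1 (fully open), set as the call begins (left out, the last holds). The fingers move at their own pace and stop on an object; the grip force is fixed at half the most. Time passes only in rows, so rows that repeat a pose let the fingers close, or fill a call up. It gives the time, the measured TCP pose, the force, the opening and the grip force at its end, in the units of the state.
- robot.get_obs(): the state, without advancing time (a new reading comes with each control period).
- snapshot(name): name is "scene" or "top"; returns a dict with "image" (384x512x3 uint8, red, green, blue), "fx", "fy", "cx", "cy" (pixels), "distortion" ([k1, k2, p1, p2, k3] as OpenCV has them; the pictures are not rectified), "pose" (4x4, takes a point from camera to world coordinates). Camera axes: x right, y up, looking along -z (the intrinsics and any distortion apply to the point x, -y, -z); pixel columns grow to the right and rows downward; lengths in m; the calibration is good to about 2 mm. A picture is of the moment at which its call begins. There is no depth.
- robot.close_job(): hands the job in; it is judged then, once.
The state is a dict: "time": time; "joint_positions": joint angles; "qvel": joint speeds; "joint_torque": joint torques, N m; "tool_pos": TCP position; "ee_rot": TCP orientation; "wrist_force": force on the tool from outside, world axes, zero at the start; "wrist_torque": the same for the moment, N m; "width": finger opening in m; "finger_force": force on a finger pad.
Only numpy, scipy, OpenCV 4.12 (cv2) and the standard library are available. Lean on these libraries where they do the work, as an engineer would, in place of code of your own. Each camera call takes 0.05 s, during which the arm holds its last target. There are 200 camera calls.

## Working session

There is one attempt and no reset: what is moved stays moved. The work goes in short steps, Python scripts to look and compute and a tool call to move; the robot and the scene stay as the last step left them, time stands still between calls to the robot, and variables do not carry over. Pictures are saved under pics/ and viewed, at most 10 in all, crops included, and the job is handed in when it is done.

Besides the shell and the picture viewer there is one more tool, called as a command line: name --argument value ..., lists and objects as JSON in quotes. carry_out: Moves the arm, as the interface text tells. Shift numbers are shares of 0.15 m and turn numbers shares of 180 degrees, none past 1 either way. Its arguments: {"type":"object","properties":{"motion":{"type":"string"},"grip":{"type":"number"}},"required":["motion"]}

```bash
mkdir -p pics; ls; python3 - <<'E'
from bench import robot, snapshot
import cv2,pickle
for n in("scene","top"):
    s=snapshot(n); pickle.dump(s,open(n+".pkl","wb"))
    cv2.imwrite(f"pics/{n}0.png",cv2.resize(s["image"][:,:,::-1],(768,576),interpolation=cv2.INTER_CUBIC))
    print(n,s["fx"],s["cx"],s["cy"],s["distortion"],s["pose"].round(3).tolist() if hasattr(s["pose"],"round") else s["pose"])
print(robot.get_obs())
E
```

```text
pics
scene 488.38118351346463 260.64231549884505 193.99932270390033 [0.00037887 0.         0.         0.         0.        ] [[0.629, -0.602, 0.492, 1.064], [0.777, 0.477, -0.411, -0.424], [0.013, 0.641, 0.767, 0.974], [0.0, 0.0, 0.0, 1.0]]
top 414.4438324795779 258.8193909119913 184.0905270222408 [-0.0675819  0.         0.         0.         0.       ] [[0.026, 0.988, -0.154, 0.353], [-0.999, 0.032, 0.031, 0.051], [0.036, 0.153, 0.988, 1.252], [0.0, 0.0, 0.0, 1.0]]
{'time': 0.1, 'joint_positions': array([ 1.00591724e+00,  8.78657891e-02,  1.37208920e+00,  3.23675301e-06,
        1.68361887e+00, -1.03091202e-01]), 'qvel': array([ 3.00190954e-05, -1.57175007e-03, -3.23027245e-03, -3.51430395e-04,
        2.81212013e-03, -4.23878965e-04]), 'joint_torque': array([ 1.80839310e-03, -3.41249371e+01, -3.03303874e+01,  7.18990853e-02,
        3.03859112e-02, -6.21086815e-05]), 'tool_pos': array([0.2447973 , 0.49199179, 0.21843664]), 'ee_rot': array([-3.13962230e+00, -2.07083063e-04,  2.67980493e+00]), 'wrist_force': array([0.72285622, 0.48130842, 0.4839707 ]), 'wrist_torque': array([-0.05362354, -0.0396419 ,  0.00661541]), 'finger_force': 0.0, 'width': 0.09383157300375271}
```

View pics/scene0.png

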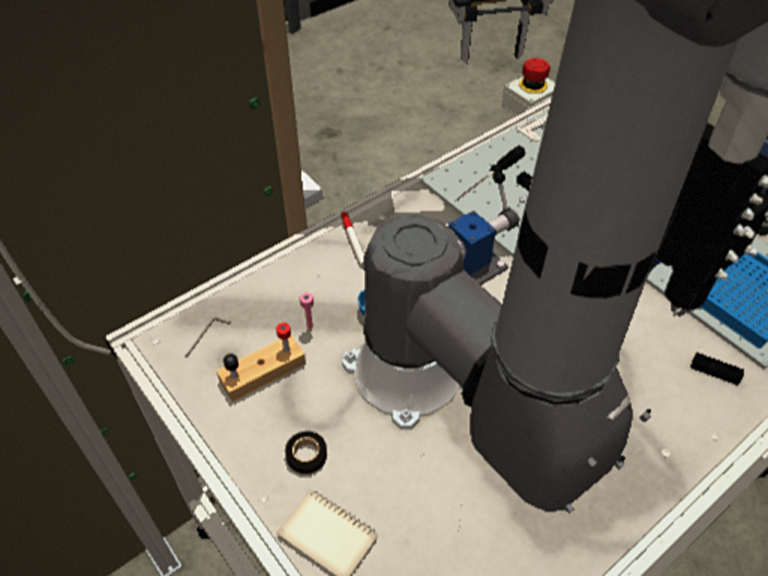

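View pics/top0.png

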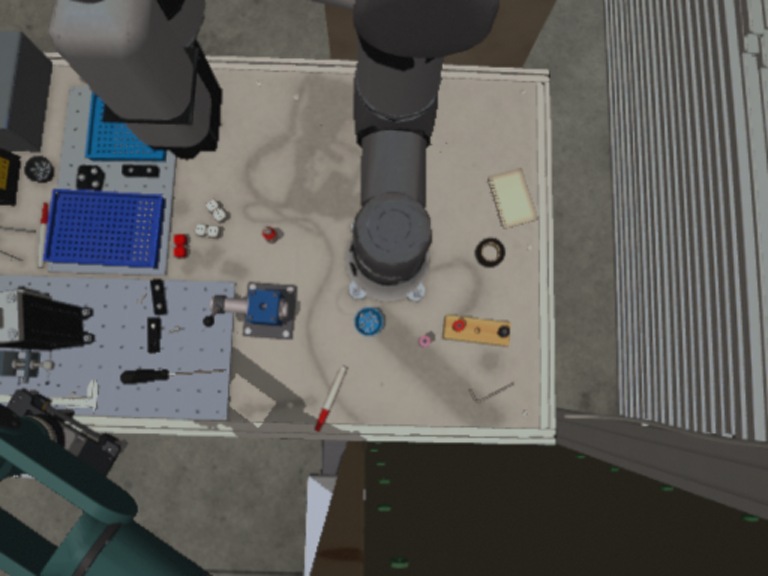

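Scene view: red pin head at about (284,330) in the 1.5x picture, black spare at (231,362), and the pink decoy at (307,300). The bracket is at (470,225) and the ball near (497,175). Top view: red head (459,325), spare (504,331), pink decoy (425,341), bracket (266,308), ball (208,321). Another grey arm stands near (390,240).

```bash
cat >h.py <<'E'
import cv2,numpy as np,pickle
from scipy.optimize import least_squares
def K(s): return np.array([[s["fx"],0,s["cx"]],[0,s["fy"],s["cy"]],[0,0,1.]])
F=np.diag([1.,-1,-1])
def ray(s,u,v):
    p=cv2.undistortPoints(np.array([[[u,v]]],float),K(s),np.array(s["distortion"]))[0,0]
    P=np.array(s["pose"]); return P[:3,3],P[:3,:3]@F@np.array([p[0],p[1],1])
def onz(s,u,v,z):
    o,d=ray(s,u,v); return o+d*(z-o[2])/d[2]
def proj(s,X):
    P=np.array(s["pose"]); R=(P[:3,:3]@F).T
    return cv2.projectPoints(np.atleast_2d(np.array(X,float)),cv2.Rodrigues(R)[0],-R@P[:3,3],K(s),np.array(s["distortion"]))[0][:,0]
def tri(ms):
    A=0;b=0
    for s,u,v in ms:
        o,d=ray(s,u,v);d=d/np.linalg.norm(d);M=np.eye(3)-np.outer(d,d);A=A+M;b=b+M@o
    return np.linalg.solve(A,b)
def load(n): return pickle.load(open(n+".pkl","rb"))
def crop(s,u0,v0,w,h,k,fn):
    im=s["image"][v0:v0+h,u0:u0+w,::-1]
    cv2.imwrite(fn,cv2.resize(im,None,fx=k,fy=k,interpolation=cv2.INTER_CUBIC))
E
python3 - <<'E'
from h import *
t=load("top");c=load("scene")
k=1.5
for n,u,v,z in[("pin",459,325,.085),("spare",504,331,.073),("pink",425,341,.08),("guide",266,308,.092),("ball",208,321,.11),("cup",369,321,.03),("bottle",270,235,.082)]:
    print(n,onz(t,u/k-.17,v/k-.17,z).round(3))
print("tri pin",tri([(t,459/k,325/k),(c,284/k,330/k)]),"ball",tri([(t,208/k,321/k),(c,497/k,175/k)]))
print("tcp px",proj(t,[.245,.492,.22])*k)
# composite of 3 crops
T=t["image"][:,:,::-1];C=c["image"][:,:,::-1]
a=cv2.resize(T[180:240,130:205],(500,400),interpolation=cv2.INTER_CUBIC)
a=cv2.resize(T[180:240,125:205],None,fx=5,fy=5,interpolation=cv2.INTER_CUBIC)
b=cv2.resize(T[200:240,270:350],None,fx=5,fy=5,interpolation=cv2.INTER_CUBIC)
d=cv2.resize(C[90:190,290:350],None,fx=5,fy=5,interpolation=cv2.INTER_CUBIC)
cv2.imwrite("pics/c1.png",np.hstack([np.vstack([a,b]),d]))
E
```

```text
pin [ 0.446 -0.122  0.085]
spare [ 0.438 -0.21   0.073]
pink [ 0.415 -0.058  0.08 ]
guide [0.467 0.241 0.092]
ball [0.438 0.343 0.11 ]
cup [0.453 0.048 0.03 ]
bottle [0.608 0.243 0.082]
tri pin [ 0.44726569 -0.12166788  0.07807905] ball [0.43508169 0.33651839 0.13205576]
tcp px [[ 92.49929355 430.44681822]]
```

View pics/c1.png

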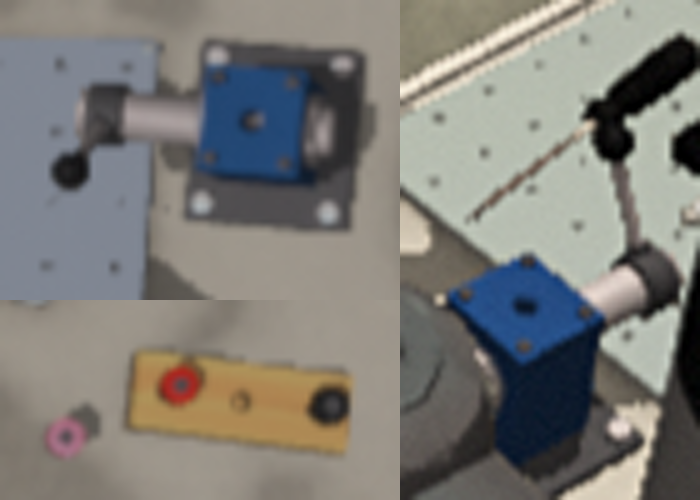

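Crop: guide hole at (253,120), ball (70,170), red head (181,384), spare (331,404), rack middle hole (240,402). In the right-hand scene part the guide hole is at (525,305) and the ball at (611,138).

```bash
python3 - <<'E'
from h import *
t=load("top");c=load("scene")
f=lambda x,y,u0,v0:(u0+(x+.5)/5-.5,v0+(y+.5)/5-.5)
g=lambda x,y:((x+.5)/1.5-.5,(y+.5)/1.5-.5)
P={"guide":(f(253,120,125,180),f(125,305,290,90),.092),"ball":(f(70,170,125,180),f(211,138,290,90),.12),
"head":(f(181,84,270,200),g(284,327),.085),"spare":(f(331,104,270,200),g(231,358),.073),"grey":(g(398,225),g(413,238),.2),"greybot":(g(388,270),g(405,395),.0)}
for n,(a,b,z) in P.items():
    print(n,"tri",tri([(t,*a),(c,*b)]).round(4),"top",onz(t,*a,z).round(4),"scene",onz(c,*b,z).round(4))
print("midhole",onz(t,*f(240,102,270,200),.03))
# plate corners (z=8mm)
q=[onz(t,*f(x,y,125,180),.008)[:2] for x,y in((205,42),(365,50),(350,228),(187,215))]
print(np.round(q,4).tolist(),np.mean(q,0))
# red blob
hsv=cv2.cvtColor(t["image"],cv2.COLOR_RGB2HSV)
for nm,s,box in(("top",t,(200,300,240,318)),("scene",c,(205,175,235,205))):
    v0,u0,v1,u1=box if nm=="top" else (205,175,240,205)
    h=cv2.cvtColor(s["image"],cv2.COLOR_RGB2HSV)[v0:v1,u0:u1].astype(int)
    m=((h[...,0]<6)|(h[...,0]>174))&(h[...,1]>150)
    vv,uu=np.nonzero(m); print(nm,m.sum(),uu.mean()+u0,vv.mean()+v0,uu.min()+u0,uu.max()+u0,vv.min()+v0,vv.max()+v0)
    print("head c z=.076..",onz(s,uu.mean()+u0,vv.mean()+v0,.080))
E
```

```text
guide tri [0.4712 0.2474 0.0913] top [0.471  0.2472 0.092 ] scene [0.4717 0.2469 0.092 ]
ball tri [0.4363 0.3372 0.1307] top [0.4377 0.3406 0.12  ] scene [0.4279 0.3459 0.12  ]
head tri [ 0.4471 -0.1205  0.0852] top [ 0.4466 -0.1215  0.085 ] scene [ 0.4476 -0.1195  0.085 ]
spare tri [ 0.4387 -0.2095  0.0735] top [ 0.4384 -0.21    0.073 ] scene [ 0.4386 -0.2089  0.073 ]
grey tri [0.5832 0.0096 0.3056] top [0.6079 0.0036 0.2   ] scene [0.5082 0.0798 0.2   ]
greybot tri [ 0.5767  0.0131 -0.0797] top [0.5614 0.0127 0.    ] scene [ 0.6153 -0.0173  0.    ]
midhole [ 0.44129017 -0.16496384  0.03      ]
[[0.526, 0.293], [0.5242, 0.1963], [0.4167, 0.2001], [0.4214, 0.2976]] [0.47208316 0.24674246]
top 30 305.5 216.46666666666667 302 309 214 219
head c z=.076.. [ 0.44676545 -0.1213616   0.08      ]
scene 70 188.4142857142857 220.32857142857142 184 192 215 225
head c z=.076.. [ 0.44904618 -0.12312374  0.08      ]
```

carry_out --motion "-0.3 -0.4 0 -0.05; -0.55 -0.7 0 -0.1; -0.8 -1 0 -0.1475; -0.8 -1 0 -0.1475; -0.8 -1 0 -0.1475; -0.8 -1 0 -0.1475; -0.8 -1 0 -0.1475; -0.8 -1 0 -0.1475" --grip -0.06

```text
time: 0.9
tool_pos: [0.2853, 0.3057, 0.2192]
ee_rot: [-3.142, -0.001, -3.138]
wrist_force: [-0.6, 0.7, 0.2]
width: 0.0442
finger_force: 0.0
```

carry_out --motion "-0.1 -0.3 0 0; -0.2 -0.6 0 0; -0.3 -0.9 0 0; -0.33 -1 0 0; -0.33 -1 0 0; -0.33 -1 0 0; -0.33 -1 0 0; -0.33 -1 0 0"

```text
time: 1.7
tool_pos: [0.3351, 0.1559, 0.2194]
ee_rot: [3.141, -0.0, -3.137]
wrist_force: [0.5, -0.3, -0.6]
width: 0.0442
finger_force: 0.0
```

carry_out --motion "0 -0.3 0 0; 0 -0.6 0 0; 0 -0.9 0 0; 0 -1 0 0; 0 -1 0 0; 0 -1 0 0; 0 -1 0 0; 0 -1 0 0"

```text
time: 2.5
tool_pos: [0.3357, 0.0058, 0.2195]
ee_rot: [3.141, -0.0, -3.137]
wrist_force: [0.6, 0.2, -0.1]
width: 0.0442
finger_force: 0.0
```

carry_out --motion "-0.1 -0.3 0 0; -0.3 -0.6 0 0; -0.55 -0.843 0 0; -0.747 -0.843 0 0; -0.747 -0.843 0.1 0; -0.747 -0.843 0.1 0; -0.747 -0.843 0.1 0; -0.747 -0.843 0.1 0"

```text
time: 3.3
tool_pos: [0.4474, -0.1207, 0.2051]
ee_rot: [-3.141, 0.001, -3.139]
wrist_force: [-0.3, 0.5, -0.7]
width: 0.0442
finger_force: 0.0
```

carry_out --motion "0 0 0.2 0; 0 0 0.4 0; 0 0 0.55 0; 0 0 0.65 0; 0 0 0.75 0; 0 0 0.82 0; 0 0 0.88 0; 0 0 0.88 0"

```text
time: 4.1
tool_pos: [0.4472, -0.1211, 0.0718]
ee_rot: [3.141, -0.001, -3.14]
wrist_force: [0.1, 0.0, -0.4]
width: 0.0445
finger_force: 0.0
```

carry_out --motion "0 0 0 0; 0 0 0 0; 0 0 0 0; 0 0 0 0; 0 0 0 0; 0 0 0 0; 0 0 0 0; 0 0 0 0" --grip -1

```text
time: 4.9
tool_pos: [0.4484, -0.1217, 0.0731]
ee_rot: [-3.141, 0.001, -3.14]
wrist_force: [0.6, 1.0, 4.2]
width: 0.0215
finger_force: 30.0
```

carry_out --motion "0 0 -0.1 0; 0 0 -0.25 0; 0 0 -0.4 0; 0 0 -0.55 0; 0 0 -0.7 0; 0 0 -0.85 0; 0 0 -0.92 0; 0 0 -0.92 0"

```text
time: 5.7
tool_pos: [0.4484, -0.1218, 0.2114]
ee_rot: [-3.141, 0.002, -3.14]
wrist_force: [0.3, 0.3, -0.7]
width: 0.0212
finger_force: 30.0
```

carry_out --motion "0.25 0.1 0 0; 0.5 0.3 0 0; 0.7 0.55 0 0; 0.75 0.8 0 0; 0.75 1 0 0; 0.75 1 0 0; 0.75 1 0 0; 0.75 1 0 0"

```text
time: 6.5
tool_pos: [0.3349, 0.0276, 0.2095]
ee_rot: [-3.141, -0.002, -3.141]
wrist_force: [0.0, -0.2, -1.0]
width: 0.0212
finger_force: 30.0
```

carry_out --motion "0 0.25 0 0; 0 0.5 0 0; 0 0.75 0 0; 0 1 0 0; 0 1 0 0; 0 1 0 0; 0 1 0 0; 0 1 0 0"

```text
time: 7.3
tool_pos: [0.3353, 0.1769, 0.2104]
ee_rot: [-3.141, 0.0, 3.14]
wrist_force: [0.1, -0.1, -0.1]
width: 0.0214
finger_force: 30.0
```

```bash
python3 - <<'E'
from h import *
from bench import robot,snapshot
o=robot.get_obs();print(o["tool_pos"],o["ee_rot"],o["width"],o["wrist_force"])
s=snapshot("top");c=snapshot("scene")
crop(s,120,150,160,100,4,"pics/c2.png")
E
```

```text
[0.33532791 0.17687935 0.21038716] [-3.14119577e+00  1.64031019e-05  3.14015561e+00] 0.02138302785851034 [ 0.06196452 -0.14413626 -0.13388557]
```

View pics/c2.png

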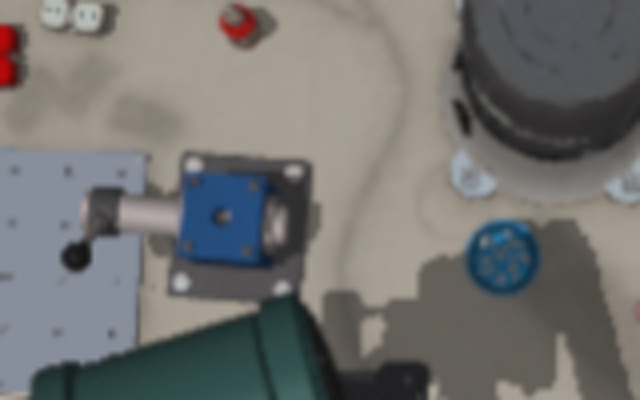

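carry_out --motion "-0.2 0.15 0 0; -0.4 0.3 0 0; -0.6 0.469 0 0; -0.8 0.469 0 0; -0.91 0.469 0 0; -0.91 0.469 0.15 0; -0.91 0.469 0.28 0; -0.91 0.469 0.28 0"

```text
time: 8.2
tool_pos: [0.4699, 0.2473, 0.165]
ee_rot: [-3.139, -0.006, -3.142]
wrist_force: [0.0, 0.2, -0.4]
width: 0.0213
finger_force: 30.0
```

```bash
python3 - <<'E'
from h import *
from bench import robot,snapshot
o=robot.get_obs();print(o["tool_pos"],o["ee_rot"],o["width"],o["wrist_force"])
c=snapshot("scene");pickle.dump(c,open("s3.pkl","wb"))
crop(c,270,70,100,100,6,"pics/c3.png")
print("tip proj", (proj(c,o["tool_pos"]-[0,0,.068])-[270,70]+.5)*6-.5,"guide",(proj(c,[.4714,.2472,.092])-[270,70]+.5)*6-.5)
E
```

```text
[0.46992734 0.24729502 0.16502872] [-3.13898519 -0.0063808  -3.14153228] 0.02126831393463776 [ 0.03499902  0.21385897 -0.42066889]
tip proj [[269.03783309 474.95454475]] guide [[270.09288646 485.41399866]]
```

View pics/c3.png

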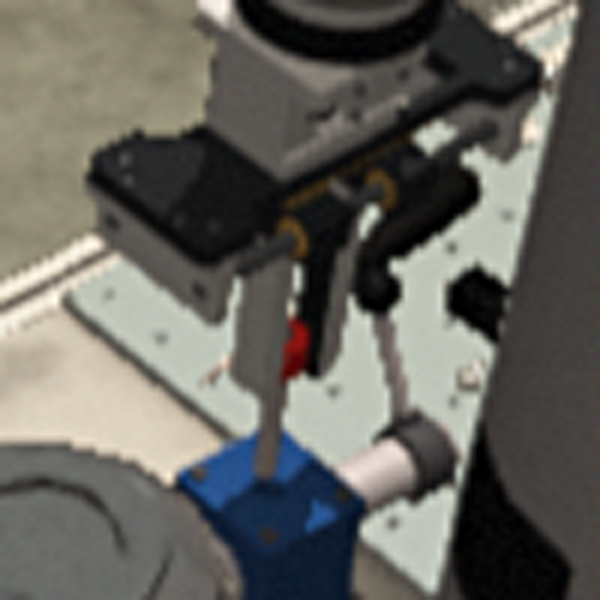

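Pin shaft comes down to about (265,477), the tip just above the blue top; the guide is expected at (270,485). The tip looks 1–2 mm off to the left, so I measure the shaft line.

```bash
python3 - <<'E'
from h import *
c=load("s3")
for v in (136,138,140,142,144,145,146,147,148,149,150): print(v,[tuple(int(q) for q in p) for p in c["image"][v,310:320]])
for z in (.095,.105,.115): print(proj(c,[.4714,.2472,z]),proj(c,[.4699,.2473,z]))
E
```

```text
136 [(196, 202, 190), (197, 204, 191), (164, 170, 158), (100, 98, 91), (80, 74, 70), (81, 76, 72), (76, 68, 66), (99, 94, 85), (189, 196, 182), (194, 202, 190)]
138 [(192, 198, 185), (196, 203, 191), (197, 205, 192), (129, 127, 116), (86, 79, 74), (78, 72, 67), (82, 76, 75), (157, 158, 149), (191, 198, 186), (193, 201, 188)]
140 [(196, 201, 188), (199, 205, 190), (198, 205, 192), (118, 115, 107), (86, 78, 74), (79, 70, 67), (86, 81, 76), (184, 191, 178), (198, 205, 192), (194, 201, 189)]
142 [(153, 164, 164), (146, 159, 168), (75, 99, 133), (74, 73, 80), (86, 76, 72), (84, 74, 70), (65, 62, 66), (57, 85, 133), (137, 152, 166), (190, 196, 185)]
144 [(36, 80, 141), (35, 79, 141), (46, 71, 111), (84, 79, 82), (89, 80, 75), (87, 77, 71), (61, 71, 88), (37, 75, 132), (30, 75, 138), (52, 87, 140)]
145 [(36, 80, 142), (38, 79, 140), (61, 74, 103), (85, 80, 77), (90, 81, 74), (82, 73, 69), (57, 73, 104), (37, 78, 135), (34, 77, 138), (34, 77, 138)]
146 [(38, 80, 142), (37, 78, 140), (68, 78, 98), (86, 77, 75), (89, 80, 72), (82, 74, 69), (51, 73, 110), (40, 79, 137), (41, 82, 143), (39, 82, 141)]
147 [(42, 84, 144), (40, 80, 139), (73, 79, 95), (89, 81, 76), (88, 77, 70), (81, 73, 72), (45, 73, 119), (41, 82, 142), (42, 85, 144), (39, 80, 138)]
148 [(39, 82, 143), (40, 81, 143), (71, 80, 103), (86, 79, 76), (87, 77, 70), (74, 73, 82), (44, 77, 130), (39, 83, 142), (41, 83, 141), (31, 64, 113)]
149 [(38, 82, 142), (37, 83, 142), (42, 64, 96), (61, 60, 69), (64, 62, 65), (45, 59, 84), (36, 70, 120), (39, 78, 134), (33, 65, 113), (24, 45, 79)]
150 [(38, 81, 141), (31, 66, 117), (24, 46, 73), (20, 32, 50), (25, 35, 53), (21, 42, 68), (21, 46, 81), (27, 54, 95), (21, 44, 76), (19, 38, 66)]
[[314.7139062  149.64885772]] [[314.33949828 149.30330542]]
[[315.10064785 146.83694438]] [[314.72366928 146.49101795]]
[[315.49223113 143.98983779]] [[315.11264667 143.64355485]]
```

```bash
python3 - <<'E'
from h import *
from bench import robot,snapshot
o=robot.get_obs();print(o["tool_pos"],o["ee_rot"])
c=load("scene");t=load("top")
for s,(u0,u1,v0,v1) in((c,(309,321,146,156)),(t,(171,181,199,209))):
    im=s["image"][v0:v1,u0:u1].sum(2).astype(float)
    bg=np.median(im); w=np.clip(bg-30-im,0,None)
    V,U=np.mgrid[v0:v1,u0:u1]; u,v=(w*U).sum()/w.sum(),(w*V).sum()/w.sum()
    print(im.astype(int)); print(u,v,onz(s,u,v,.092))
E
```

```text
[0.47067916 0.24777787 0.16702884] [-3.14023266 -0.00334047 -3.14122397]
[[246 247 247 247 251 241 254 244 244 248 243 233]
 [246 245 251 248 251 252 245 239 239 251 240 238]
 [244 248 245 239 236 229 236 238 246 255 239 237]
 [243 253 253 235 179 177 192 204 227 238 248 247]
 [245 248 254 194 118 107 115 135 193 237 239 247]
 [251 253 247 202  97  69  69  84 172 237 251 242]
 [245 255 254 240 167 130 124 127 203 242 253 241]
 [246 248 247 258 235 225 218 212 244 244 247 247]
 [253 251 248 252 255 257 252 250 251 249 249 252]
 [263 261 256 251 250 253 257 254 260 249 249 255]]
314.58293677770223 150.78416043507818 [0.47215912 0.24643519 0.092     ]
[[223 222 220 222 222 223 222 227 227 225]
 [221 222 219 219 221 222 225 226 227 227]
 [220 217 209 201 198 211 223 225 225 226]
 [220 209 182 158 172 225 248 227 224 227]
 [221 200 156 168 215 273 284 231 222 224]
 [219 191 139 172 225 269 278 228 221 225]
 [219 201 159 155 182 212 235 224 221 223]
 [220 216 200 185 188 201 219 224 223 221]
 [221 223 223 214 213 221 222 225 225 224]
 [222 222 221 221 222 221 223 225 224 226]]
173.65397923875432 203.7024221453287 [0.47061203 0.25152653 0.092     ]
```

```bash
cat >m.py <<'E'
from h import *
from bench import robot,snapshot
o=robot.get_obs();print(o["tool_pos"],o["ee_rot"],o["wrist_force"])
c=snapshot("scene");pickle.dump(c,open("s4.pkl","wb"))
vs=np.arange(144,152)
for v in vs:
    p=c["image"][v,308:320].astype(float); w=np.clip((p[:,0]-p[:,2]+60)/60,0,1)
    print(v,(w*np.arange(308,320)).sum()/max(w.sum(),.01),w.sum(),c["image"][v,312:316].sum(1).astype(int))
for z in(.092,.097,.102,.107): print(z,proj(c,[.4722,.2464,z]))
E
python3 m.py
```

```text
[0.47067916 0.24777787 0.16702884] [-3.14023266 -0.00334047 -3.14122397] [-0.82998801  0.45203857 -1.12512027]
144 314.5450643776824 3.8833333333333333 [251 244 242 234]
145 314.4608695652174 3.8333333333333335 [248 241 237 232]
146 314.39285714285717 3.7333333333333334 [242 241 242 226]
147 314.20895522388054 3.35 [246 248 242 236]
148 314.0657894736842 2.533333333333333 [255 238 227 228]
149 314.5074626865671 1.1166666666666667 [241 194 185 199]
150 315.4754098360656 1.0166666666666666 [181 127 116 131]
151 314.8895348837209 2.8666666666666667 [108  79  78  92]
0.092 [[314.58380546 150.79920716]]
0.097 [[314.77592794 149.40295691]]
0.102 [[314.96924398 147.99803459]]
0.107 [[315.16376476 146.58435912]]
```

carry_out --motion "-0.019 0 0 0; -0.019 0 0 0; -0.019 0 0.02 0; -0.019 0 0.035 0; -0.019 0 0.05 0; -0.019 0 0.06 0; -0.019 0 0.07 0; -0.019 0 0.07 0"

```text
time: 9.1
tool_pos: [0.474, 0.2488, 0.1576]
ee_rot: [-3.141, -0.001, -3.14]
wrist_force: [-0.1, 0.1, -0.6]
width: 0.0211
finger_force: 30.0
```

carry_out --motion "0 0 0.01 0; 0 0 0.02 0; 0 0 0.03 0; 0 0 0.035 0; 0 0 0.04 0; 0 0 0.04 0; 0 0 0.04 0; 0 0 0.04 0"

```text
time: 9.9
tool_pos: [0.474, 0.2487, 0.1518]
ee_rot: [-3.141, -0.0, -3.14]
wrist_force: [-0.7, -1.2, -1.6]
width: 0.0213
finger_force: 30.0
```

carry_out --motion "0 0 0.01 0; 0 0 0.02 0; 0 0 0.03 0; 0 0 0.04 0; 0 0 0.05 0; 0 0 0.053 0; 0 0 0.053 0; 0 0 0.053 0"

```text
time: 10.7
tool_pos: [0.4741, 0.2488, 0.1438]
ee_rot: [-3.141, -0.0, -3.14]
wrist_force: [-0.7, -0.7, -1.0]
width: 0.0214
finger_force: 30.0
```

carry_out --motion "0 0 0.01 0; 0 0 0.015 0; 0 0 0.015 0; 0 0 0.015 0; 0 0 0.015 0; 0 0 0.015 0; 0 0 0.015 0; 0 0 0.015 0"

```text
time: 11.5
tool_pos: [0.4741, 0.2488, 0.1417]
ee_rot: [-3.142, -0.0, -3.14]
wrist_force: [-1.1, -2.0, -0.5]
width: 0.0214
finger_force: 30.0
```

carry_out --motion "0 0 0 0; 0 0 0 0; 0 0 0 0; 0 0 0 0; 0 0 0 0; 0 0 0 0; 0 0 0 0; 0 0 0 0" --grip -0.1

```text
time: 12.3
tool_pos: [0.4742, 0.2489, 0.1418]
ee_rot: [3.141, 0.0, -3.14]
wrist_force: [-0.5, 0.6, -0.0]
width: 0.0423
finger_force: 0.0
```

carry_out --motion "0 0 -0.1 0; 0 0 -0.2 0; 0 0 -0.35 0; 0 0 -0.5 0; 0 0 -0.55 0; 0 0 -0.55 0; 0 0 -0.55 0; 0 0 -0.55 0"

```text
time: 13.1
tool_pos: [0.4736, 0.2486, 0.2229]
ee_rot: [-3.141, -0.002, -3.14]
wrist_force: [-0.5, 0.2, 0.1]
width: 0.0423
finger_force: 0.0
```

```bash
python3 - <<'E'
from h import *
from bench import robot,snapshot
c=snapshot("scene");pickle.dump(c,open("s5.pkl","wb"))
crop(c,270,70,100,100,6,"pics/c4.png")
for z in(.092,.134,.152):print(z,(proj(c,[.4722,.2464,z])-[270,70]+.5)*6-.5)
print(robot.get_obs()["tool_pos"])
E
```

```text
0.092 [[270.00283278 487.29524295]]
0.134 [[279.91289929 415.27425666]]
0.152 [[284.32346422 383.22097779]]
[0.47355532 0.24860686 0.22282499]
```

View pics/c4.png

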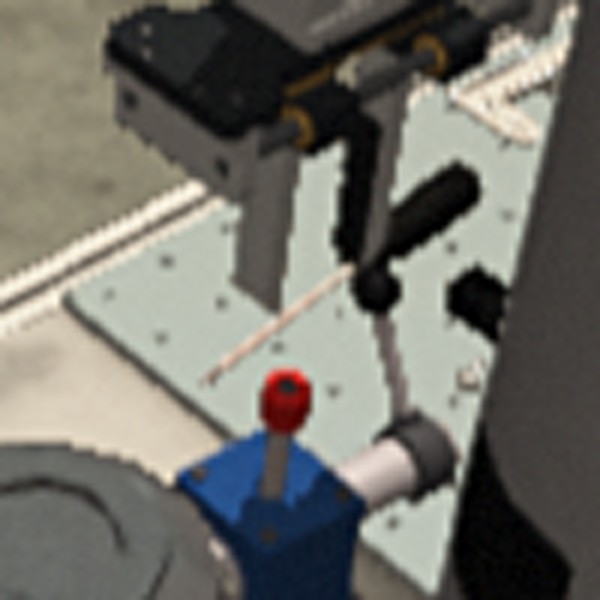

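Pin stands upright in the guide hole: red head at (288,385), shaft entering the top at (272,490). The ball is at (377,290), lever still leaning. Now the lever.

carry_out --motion "0.25 0.1 0 0; 0.45 0.3 0 0; 0.557 0.45 0 0; 0.557 0.603 0 0; 0.557 0.603 0 0; 0.557 0.603 0 0; 0.557 0.603 0 0; 0.557 0.603 0 0" --grip -1

```text
time: 13.95
tool_pos: [0.3908, 0.3382, 0.2241]
ee_rot: [-3.141, -0.0, -3.141]
wrist_force: [0.1, 0.4, -1.2]
width: 0.0003
finger_force: 0.0
```

carry_out --motion "0 0 0.1 0; 0 0 0.2 0; 0 0 0.3 0; 0 0 0.4 0; 0 0 0.5 0; 0 0 0.58 0; 0 0 0.58 0; 0 0 0.58 0"

```text
time: 14.75
tool_pos: [0.3905, 0.3392, 0.1371]
ee_rot: [-3.142, -0.0, -3.14]
wrist_force: [-0.2, 0.9, -0.1]
width: 0.0007
finger_force: 0.0
```

carry_out --motion "-0.02 0 0 0; -0.04 0 0 0; -0.06 0 0 0; -0.08 0 0 0; -0.1 0 0 0; -0.12 0 0 0; -0.14 0 0 0; -0.14 0 0 0"

```text
time: 15.55
tool_pos: [0.4118, 0.3391, 0.1372]
ee_rot: [-3.142, 0.0, -3.14]
wrist_force: [-0.3, 0.0, -0.3]
width: 0.0008
finger_force: 0.0
```

carry_out --motion "-0.03 0 0 0; -0.055 0 0 0; -0.08 0 0 0; -0.105 0 0 0; -0.13 0 0 0; -0.155 0 0 0; -0.18 0 0 0; -0.2 0 0 0"

```text
time: 16.35
tool_pos: [0.4419, 0.3392, 0.1372]
ee_rot: [3.142, 0.0, -3.14]
wrist_force: [-2.1, -0.4, 0.8]
width: 0.0005
finger_force: 0.6
```

carry_out --motion "-0.005 0 0 0; -0.01 0 0 0; -0.015 0 0 0; -0.02 0 0 0; -0.025 0 0 0; -0.03 0 0 0; -0.035 0 0 0; -0.04 0 0 0"

```text
time: 17.15
tool_pos: [0.4475, 0.3393, 0.1373]
ee_rot: [3.141, 0.0, -3.14]
wrist_force: [-0.5, -0.3, 0.0]
width: 0.0003
finger_force: 0.5
```

carry_out --motion "-0.005 0 0 0; -0.01 0 0 0; -0.015 0 0 0; -0.02 0 0 0; -0.025 0 0 0; -0.03 0 0 0; -0.035 0 0 0; -0.035 0 0 0"

```text
time: 17.95
tool_pos: [0.4528, 0.3392, 0.1373]
ee_rot: [3.142, 0.0, -3.14]
wrist_force: [-0.7, -0.3, 0.4]
width: 0.0001
finger_force: 0.4
```

carry_out --motion "-0.005 0 0 0; -0.01 0 0 0; -0.015 0 0 0; -0.02 0 0 0; -0.025 0 0 0; -0.025 0 0 0; -0.025 0 0 0; -0.025 0 0 0"

```text
time: 18.75
tool_pos: [0.4565, 0.3393, 0.1373]
ee_rot: [3.142, 0.0, -3.14]
wrist_force: [-0.0, 0.6, -0.1]
width: 0.0005
finger_force: 0.4
```

```bash
cat >r.py <<'E'
from h import *
from bench import robot,snapshot
o=robot.get_obs();c=snapshot("scene")
def red(c):
    h=cv2.cvtColor(c["image"],cv2.COLOR_RGB2HSV)[110:165,300:335].astype(int)
    m=((h[...,0]<6)|(h[...,0]>174))&(h[...,1]>150)
    v,u=np.nonzero(m);return len(u),u.mean()+300,v.mean()+110
print(red(load("s5")),red(c),o["tool_pos"].round(4),o["wrist_force"].round(1))
E
python3 r.py
```

```text
(63, np.float64(317.42857142857144), np.float64(136.15873015873015)) (58, np.float64(316.2758620689655), np.float64(138.51724137931035)) [0.4565 0.3393 0.1373] [-0.   0.6 -0.1]
```

carry_out --motion "-0.005 0 0 0; -0.01 0 0 0; -0.015 0 0 0; -0.02 0 0 0; -0.025 0 0 0; -0.025 0 0 0; -0.025 0 0 0; -0.025 0 0 0"

```text
time: 19.6
tool_pos: [0.4602, 0.3393, 0.1373]
ee_rot: [3.142, 0.0, -3.14]
wrist_force: [-0.9, -1.3, 1.0]
width: 0.0005
finger_force: 0.4
```

carry_out --motion "-0.005 0 0 0; -0.01 0 0 0; -0.015 0 0 0; -0.02 0 0 0; -0.025 0 0 0; -0.025 0 0 0; -0.025 0 0 0; -0.025 0 0 0"

```text
time: 20.4
tool_pos: [0.464, 0.3393, 0.1373]
ee_rot: [3.142, 0.0, -3.14]
wrist_force: [-1.2, -0.7, 0.4]
width: 0.0004
finger_force: 0.4
```

```bash
python3 r.py
```

```text
(63, np.float64(317.42857142857144), np.float64(136.15873015873015)) (56, np.float64(317.0357142857143), np.float64(138.82142857142858)) [0.464  0.3393 0.1373] [-1.2 -0.7  0.4]
```

```bash
python3 - <<'E'
from h import *
from bench import robot,snapshot
c=snapshot("scene");pickle.dump(c,open("s6.pkl","wb"))
crop(c,270,70,100,100,6,"pics/c5.png")
E
```

```text
(no output)
```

View pics/c5.png

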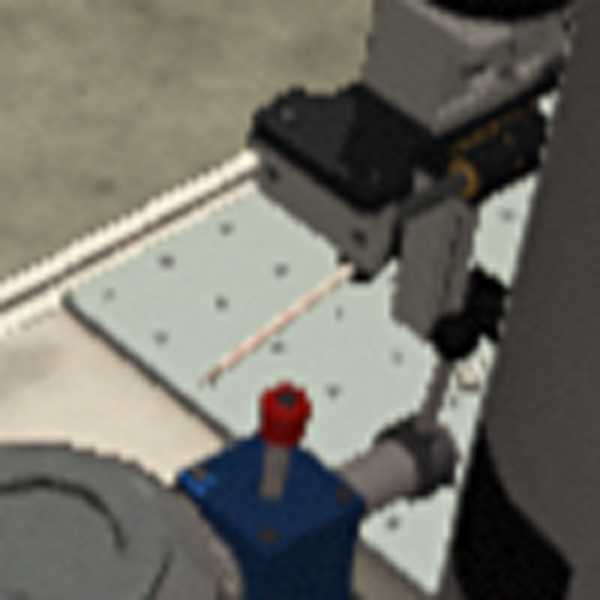

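Head top is now at about (286,397) versus 383 before, and the visible shaft is 15 px shorter, so the pin has dropped by about 8 mm. One more small nudge to feel the catch.

carry_out --motion "-0.005 0 0 0; -0.01 0 0 0; -0.015 0 0 0; -0.02 0 0 0; -0.025 0 0 0; -0.025 0 0 0; -0.025 0 0 0; -0.025 0 0 0"

```text
time: 21.3
tool_pos: [0.4677, 0.3392, 0.1372]
ee_rot: [-3.141, -0.0, -3.14]
wrist_force: [0.2, -1.3, 0.4]
width: 0.0004
finger_force: 0.5
```

```bash
python3 r.py
```

```text
(63, np.float64(317.42857142857144), np.float64(136.15873015873015)) (56, np.float64(316.6607142857143), np.float64(138.83928571428572)) [0.4677 0.3392 0.1372] [ 0.2 -1.3  0.4]
```

carry_out --motion "-0.005 0 0 0; -0.01 0 0 0; -0.015 0 0 0; -0.02 0 0 0; -0.025 0 0 0; -0.025 0 0 0; -0.025 0 0 0; -0.025 0 0 0"

```text
time: 22.15
tool_pos: [0.4713, 0.3392, 0.1371]
ee_rot: [-3.141, -0.0, -3.14]
wrist_force: [-1.2, -0.4, -0.8]
width: 0.0006
finger_force: 0.8
```

```bash
python3 r.py
```

```text
(63, np.float64(317.42857142857144), np.float64(136.15873015873015)) (56, np.float64(316.55357142857144), np.float64(138.76785714285714)) [0.4713 0.3392 0.1371] [-1.2 -0.4 -0.8]
```

carry_out --motion "-0.005 0 0 0; -0.01 0 0 0; -0.015 0 0 0; -0.02 0 0 0; -0.025 0 0 0; -0.025 0 0 0; -0.025 0 0 0; -0.025 0 0 0"

```text
time: 23.0
tool_pos: [0.475, 0.3395, 0.1371]
ee_rot: [3.141, -0.0, -3.14]
wrist_force: [-3.6, -1.4, -2.2]
width: 0.0003
finger_force: 1.4
```

```bash
python3 r.py; python3 - <<'E'
from h import *
from bench import snapshot
c=snapshot("scene");pickle.dump(c,open("s7.pkl","wb"))
a=[cv2.resize(x["image"][100:165,295:365,::-1],None,fx=5.6,fy=8,interpolation=cv2.INTER_CUBIC) for x in(load("s6"),c)]
cv2.imwrite("pics/c6.png",np.hstack(a))
E
```

```text
(63, np.float64(317.42857142857144), np.float64(136.15873015873015)) (59, np.float64(316.52542372881356), np.float64(138.71186440677965)) [0.475  0.3395 0.1371] [-3.6 -1.4 -2.2]
```

View pics/c6.png

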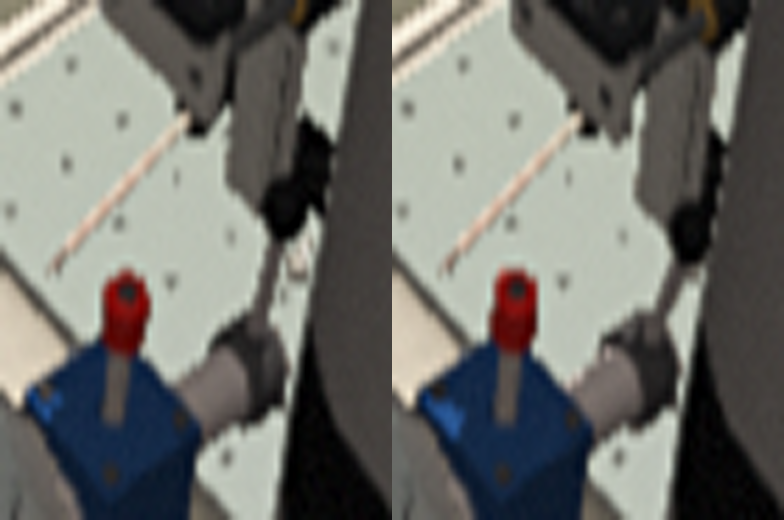

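carry_out --motion "-0.005 0 0 0; -0.01 0 0 0; -0.015 0 0 0; -0.02 0 0 0; -0.02 0 0 0; -0.02 0 0 0; -0.02 0 0 0; -0.02 0 0 0"

```text
time: 23.9
tool_pos: [0.4781, 0.3394, 0.1372]
ee_rot: [3.141, -0.0, -3.14]
wrist_force: [-4.0, 0.4, -2.7]
width: 0.0008
finger_force: 2.0
```

carry_out --motion "0.1 0 0 0; 0.2 0 0 0; 0.35 0 0 0; 0.35 0 -0.15 0; 0.35 0 -0.3 0; 0.35 0 -0.45 0; 0.35 0 -0.6 0; 0.35 0 -0.6 0"

```text
time: 24.7
tool_pos: [0.4291, 0.3406, 0.2335]
ee_rot: [3.135, 0.013, -3.141]
wrist_force: [-0.7, 0.7, 0.6]
width: 0.0004
finger_force: 0.0
```

carry_out --motion "0 -0.2 0 0; 0 -0.4 0 0; 0 -0.604 0 0; -0.15 -0.604 0 0; -0.307 -0.604 0 0; -0.307 -0.604 0 0; -0.307 -0.604 0 0; -0.307 -0.604 0 0"

```text
time: 25.5
tool_pos: [0.4715, 0.2488, 0.2272]
ee_rot: [3.141, 0.0, -3.14]
wrist_force: [-0.5, 0.3, -0.6]
width: 0.0008
finger_force: 0.0
```

```bash
python3 r.py
```

```text
(63, np.float64(317.42857142857144), np.float64(136.15873015873015)) (62, np.float64(316.4516129032258), np.float64(138.03225806451613)) [0.4715 0.2488 0.2272] [-0.5  0.3 -0.6]
```

carry_out --motion "0 0 0.1 0; 0 0 0.2 0; 0 0 0.3 0; 0 0 0.35 0; 0 0 0.4 0; 0 0 0.413 0; 0 0 0.413 0; 0 0 0.413 0"

```text
time: 26.35
tool_pos: [0.4723, 0.2488, 0.166]
ee_rot: [3.141, 0.001, -3.14]
wrist_force: [0.1, 0.7, 0.3]
width: 0.0003
finger_force: 0.0
```

carry_out --motion "0 0 0.005 0; 0 0 0.01 0; 0 0 0.015 0; 0 0 0.02 0; 0 0 0.025 0; 0 0 0.03 0; 0 0 0.035 0; 0 0 0.035 0"

```text
time: 27.15
tool_pos: [0.4718, 0.2487, 0.1599]
ee_rot: [-3.142, -0.0, -3.14]
wrist_force: [0.1, 0.5, 0.1]
width: 0.0007
finger_force: 0.0
```

carry_out --motion "0 0 0.005 0; 0 0 0.01 0; 0 0 0.015 0; 0 0 0.02 0; 0 0 0.02 0; 0 0 0.02 0; 0 0 0.02 0; 0 0 0.02 0"

```text
time: 27.95
tool_pos: [0.4723, 0.2489, 0.158]
ee_rot: [3.141, 0.002, -3.14]
wrist_force: [-0.0, 0.0, 5.8]
width: 0.0005
finger_force: 2.7
```

carry_out --motion "0 0 0.005 0; 0 0 0.01 0; 0 0 0.015 0; 0 0 0.02 0; 0 0 0.02 0; 0 0 0.02 0; 0 0 0.02 0; 0 0 0.02 0"

```text
time: 28.75
tool_pos: [0.4729, 0.2494, 0.1575]
ee_rot: [3.139, 0.004, -3.14]
wrist_force: [-1.6, -0.5, 12.8]
width: 0.0004
finger_force: 6.3
```

carry_out --motion "0 0 0.003 0; 0 0 0.006 0; 0 0 0.009 0; 0 0 0.012 0; 0 0 0.012 0; 0 0 0.012 0; 0 0 0.012 0; 0 0 0.012 0"

```text
time: 29.55
tool_pos: [0.4729, 0.2494, 0.1558]
ee_rot: [3.139, 0.005, -3.14]
wrist_force: [-2.6, -1.2, 12.5]
width: 0.0003
finger_force: 6.5
```

Moving at a steady 12.5 N; carry on.

carry_out --motion "0 0 0.005 0; 0 0 0.01 0; 0 0 0.015 0; 0 0 0.02 0; 0 0 0.025 0; 0 0 0.03 0; 0 0 0.03 0; 0 0 0.03 0"

```text
time: 30.35
tool_pos: [0.4729, 0.2493, 0.1511]
ee_rot: [3.139, 0.004, -3.14]
wrist_force: [-1.7, -0.1, 12.1]
width: 0.0006
finger_force: 6.2
```

carry_out --motion "0 0 0.005 0; 0 0 0.01 0; 0 0 0.015 0; 0 0 0.02 0; 0 0 0.025 0; 0 0 0.03 0; 0 0 0.035 0; 0 0 0.035 0"

```text
time: 31.15
tool_pos: [0.4728, 0.2493, 0.146]
ee_rot: [3.139, 0.004, -3.14]
wrist_force: [-2.3, -0.7, 12.9]
width: 0.0005
finger_force: 6.6
```

carry_out --motion "0 0 0.01 0; 0 0 0.02 0; 0 0 0.03 0; 0 0 0.04 0; 0 0 0.05 0; 0 0 0.06 0; 0 0 0.07 0; 0 0 0.07 0"

```text
time: 31.95
tool_pos: [0.4731, 0.2493, 0.1344]
ee_rot: [3.14, 0.004, -3.14]
wrist_force: [-0.2, -0.4, 7.6]
width: 0.0004
finger_force: 4.2
```

carry_out --motion "0 0 0.005 0; 0 0 0.01 0; 0 0 0.015 0; 0 0 0.02 0; 0 0 0.025 0; 0 0 0.03 0; 0 0 0.035 0; 0 0 0.035 0"

```text
time: 32.75
tool_pos: [0.4728, 0.2492, 0.1286]
ee_rot: [3.14, 0.003, -3.14]
wrist_force: [-0.7, 0.0, 7.6]
width: 0.0005
finger_force: 3.9
```

carry_out --motion "0 0 0.005 0; 0 0 0.01 0; 0 0 0.015 0; 0 0 0.02 0; 0 0 0.025 0; 0 0 0.025 0; 0 0 0.025 0; 0 0 0.025 0"

```text
time: 33.55
tool_pos: [0.4727, 0.2492, 0.1248]
ee_rot: [3.14, 0.003, -3.14]
wrist_force: [-0.5, 0.9, 7.7]
width: 0.0005
finger_force: 3.8
```

carry_out --motion "0 0 0.003 0; 0 0 0.006 0; 0 0 0.009 0; 0 0 0.012 0; 0 0 0.012 0; 0 0 0.012 0; 0 0 0.012 0; 0 0 0.012 0"

```text
time: 34.35
tool_pos: [0.4728, 0.2493, 0.1243]
ee_rot: [3.14, 0.004, -3.14]
wrist_force: [-2.4, -0.5, 12.1]
width: 0.0002
finger_force: 6.1
```

carry_out --motion "0 0 0.003 0; 0 0 0.006 0; 0 0 0.009 0; 0 0 0.012 0; 0 0 0.012 0; 0 0 0.012 0; 0 0 0.012 0; 0 0 0.012 0"

```text
time: 35.15
tool_pos: [0.4729, 0.2493, 0.1242]
ee_rot: [3.14, 0.004, -3.14]
wrist_force: [-5.1, -1.4, 18.7]
width: 0.0007
finger_force: 9.1
```

Seated: it no longer moves and the force is rising. Retract straight up and check.

carry_out --motion "0 0 -0.03 0; 0 0 -0.06 0; 0 0 -0.15 0; 0 0 -0.3 0; 0 0 -0.5 0; 0 0 -0.7 0; 0 0 -0.8 0; 0 0 -0.8 0"

```text
time: 35.95
tool_pos: [0.473, 0.2491, 0.2421]
ee_rot: [3.14, 0.005, -3.14]
wrist_force: [0.5, 1.1, 0.2]
width: 0.0005
finger_force: 0.0
```

```bash
python3 r.py; python3 - <<'E'
from h import *
from bench import snapshot
c=snapshot("scene");crop(c,270,70,100,100,6,"pics/c7.png")
for z in(.092,.110):print(z,(proj(c,[.4722,.2464,z])-[270,70]+.5)*6-.5)
E
```

```text
(63, np.float64(317.42857142857144), np.float64(136.15873015873015)) (64, np.float64(315.734375), np.float64(146.671875)) [0.473  0.2491 0.2421] [0.5 1.1 0.2]
0.092 [[270.00283278 487.29524295]]
0.11 [[274.1863612  456.89150928]]
```

View pics/c7.png

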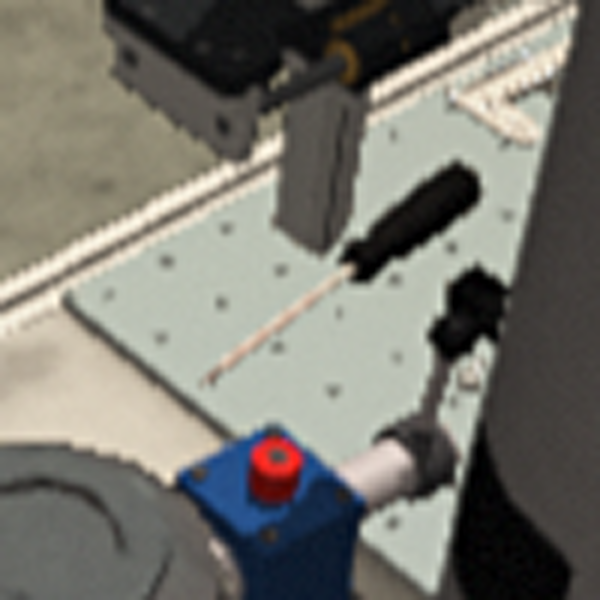

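The red head sits flush on the bracket, its top centre at about (277,457) against (274,457) expected for 110 mm. The gripper is clear, so I hand in.

```bash
python3 -c "
from bench import robot
print(robot.close_job())"
```

```text
the job is handed in; nothing more can be done
None
```

The pin is home: its red head sits flush on the bracket, the lever caught at about 4 N, the final push reached about 19 N, and the job was handed in at about 36 s with the gripper clear.

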